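# Thread a stirrer drive shaft through two bearings into its drive coupling

### The arm

A 6-joint arm with a two-finger parallel gripper is mounted at the origin on a cart in front of the work surface, level with it; the furniture and walls round the work are solid. World frame = base frame: x ahead of the robot, y to its left, z up, the work surface at z = 0. Lengths are in m, angles in rad, forces in N, time in s.
With the tool pointing down it reaches from about 0.4 to 0.925 m from the base axis. Payload 3.4 kg.
Tool frame: the origin (TCP) lies midway between the tips of the shut fingers; the grasp point (between the pads) lies grip_depth behind it (grip_depth is the distance from the TCP to the grasp point, in m); z points along the fingers, y is the direction in which the jaws open and shut (so a half turn about z gives the same grasp; the last joint's range is limited). The gripper opens to 85 mm and grips with 20 to 120 N. Pads are 22 mm wide; open, the fingers measure 114 mm over their backs; the gripper's body (76 mm by 85 mm) begins 54 mm behind the grasp point. The pads swing forward as they close: fully open they stand 13 mm farther back than shut.
Start: joints at [1.109, 0.307, 1.506, -0, 1.328, -0.073], TCP at [0.218, 0.532, 0.231] pointing down, gripper open.
Joint ranges: [-3.12, 3.12], [-1.05, 2.28], [0.14, 2.33], [-1.42, 4.57], [0.1, 2.73], [-2.68, 2.68]. Speed limits (rad/s): [2.57, 2.57, 3.14, 3.14, 3.14, 3.14].

### API

Orientations are given as a 3x3 rotation matrix whose columns are the frame's x, y, z axes.
In Python, from plant import * gives the robot as it stands.
- The arm moves only by the tool send_rows, never from a script. Its argument "rows" is a list of rows, each a list of 3 entries, a list of its own where there are three numbers: the turn, a rotation vector about the world's x, y, z in rad, then the shift along the world's x, y, z in mm, then the opening, from 0 (shut) to 1 (fully open). A call has 1 to 8 rows; each row is the pose to reach, as a shift and turn from the pose commanded when the call began; what a row does not reach only later rows make up. A row lasts 1/8 s, in which the tool goes at most 62.5 mm and 10.7 degrees, less where a joint would pass 70% of its speed; a pose out of reach is approached as far as the arm can. A call with a gripper value outside its range is refused whole. The fingers move at their own pace and stop on an object; "force" is the grip in N (left out, the last holds). Time passes only in rows, so rows that repeat a pose let the fingers close. It gives the time, the measured TCP pose, the force and the opening at its end, in the units of the state.
- state(): the state, without advancing time (a new reading comes with each control period).
- get_image(name): name is "scene" or "top" or "wrist"; returns a dict with "pixels" (384x512x3 uint8, red, green, blue), "z_map" (384x512 float32, m along the optical axis (not along the pixel's ray), 0 where there is no reading), "camera_matrix" (3x3 intrinsics, pixels), "k1" (the pictures are not rectified: a ray, as slopes to the right and down, at radius r is drawn at 1 + k1 r^2 times it, then the intrinsics apply), "world_to_cam" (4x4, takes a point from world to camera coordinates). Camera axes: x right, y up, looking along -z (the intrinsics and any distortion apply to the point x, -y, -z); pixel columns grow to the right and rows downward; lengths in m; the calibration is good to about 2 mm. A picture is of the moment at which its call begins.
- hand_in(): hands the job in, once; it reports no verdict.
The state is a dict: "time": time; "joint_pos": joint angles; "qd": joint speeds; "tau": joint torques, N m; "position": TCP position; "tool_rot": TCP orientation; "wrist_force": force on the tool from outside, world axes, zero at the start; "moment": the same for the moment, N m; "finger_gap": finger opening in m.
Only numpy, scipy, OpenCV 4.12 (cv2) and the standard library are available. Lean on these libraries where they do the work, as an engineer would, in place of code of your own. Each camera call takes 0.05 s, during which the arm holds its last target.

### The job

Take the drive shaft with the orange head out of its storage sleeve and thread it down through the upper bearing and the loose middle bearing of the stirrer drive stand, then feel for the square socket of the coupling below: press lightly and turn the shaft until its square end drops in. Leave it fully home, with its flange flat on the top plate, and let go. Be gentle: never push the shaft hard against the stand (stay well under 40 N), and leave the other things on the bench where they are.

Things in the scene. Friction and masses are not known exactly. Their poses are not given: they have to be found in the camera images.
- shaft: Loose steel drive shaft, 0.12 to 0.2 kg, hanging upright in the sleeve at the start. Origin: centre of the underside of its flange (30 mm wide, 5 mm thick, z 0 to 5 mm); z runs up to the head. Below: round rod 14 mm wide to z = -68 mm, square drive end 10 x 10 mm (14 mm over corners, faces parallel to x and y, as the head's) from -68 to -83 mm, then a cone to the tip.
- shaft_head (a point): centre of the grasp area of the shaft's orange square head, 28 mm above the shaft origin; head 22 x 22 mm, from 5 to 45 mm above the origin, faces square to the shaft's x and y
- shaft_tip (a point): the lowest point of the shaft, on its axis, 89 mm below the shaft origin; the tip is 6 mm wide and widens to 10 mm at 6 mm above it
- stand: Fixed stirrer drive stand, 120 (x) x 110 (y) x 118 mm high, upright; origin at the centre of its underside on the bench, z up, all holes on this axis. Flat aluminium top plate on four columns; four bolt heads near its corners stand 3 mm proud. Shaft home: flange flat on the top plate, shaft origin 118 mm above the stand's.
- upper_bearing (a point): centre of the mouth of the upper bearing, level with the top plate's upper face, 118 mm above the bench; bore 16 mm, with a small chamfer, through the 10 mm thick plate
- middle_bearing (a point): point on the stand's axis at the mouth height (81 mm) of the middle bearing in the blue plate: bore 16 mm, flared to 25 mm at the mouth, lower end at 62 mm. The blue plate itself floats on rails along the stand's y and starts up to 4 mm off this point either way (not measured); the shaft's end entering the flare pushes it into line with a few N (rail friction about 1 N).
- drive_socket (a point): centre of the mouth of the square socket (11.6 mm, 20 mm deep) in the brass coupling, 45 mm above the bench. Sprung: yields 4 mm at 4 to 7 N, then rigid. Its angle about z is unknown, at least 0.4 rad from square to the stand, held by its drive; the square end drops in within about 0.15 rad of it (any quarter turn). Not engaged, the flange stands 10 mm (spring pressed: 6 mm) over the top plate.
- sleeve: Fixed grey storage sleeve: 70 x 70 x 10 mm foot with an upright square tube 29.5 mm outside, 17.5 mm inside, top at z = 104 mm; origin at the centre of its underside. The shaft hangs in it with its flange on the tube's top.
- vial_free: bystander: vial with black cap, 28 mm wide, 56 mm high; origin at the centre of its underside
- syringe0: bystander: syringe with tan filling lying on the bench, 113 mm long; origin at the middle of its underside
- syringe1: bystander: empty syringe lying on the bench, 113 mm long; origin at the middle of its underside
- caliper: bystander: caliper lying on the bench, 235 mm long; origin at the middle of its underside

How it is judged:
By the outcome, as a careful person would: the job done as asked, in the order asked, and still so for the second after the job is handed in, with the robot touching nothing.
It also fails if it takes over 53 s, if anything falls off the work surface, if the arm or the gripper's body presses on something with over 40 N, if the wrist force passes 120 N, or if a joint passes its speed limit or range.

## Working session

There is one attempt and no reset: what is moved stays moved. The work goes in short steps, Python scripts to look and compute and a tool call to move; the robot and the scene stay as the last step left them, time stands still between calls to the robot, and variables do not carry over. Pictures are saved under pics/ and viewed, and the job is handed in when it is done.

Besides the shell and the picture viewer there is one more tool, called after "Emit:" as name([rows], argument=value, ...), one row to a line, values as JSON. send_rows: Moves the arm, as the interface text tells. Its arguments: {"type":"object","properties":{"rows":{"type":"array","items":{"type":"array"}},"force":{"type":"number"}},"required":["rows"]}

```bash
ls; mkdir -p pics; cat > h.py <<'E'
from plant import *
import numpy as np, cv2
def save(n,im): cv2.imwrite('pics/'+n,im[:,:,::-1])
def grab(n,f):
    d=get_image(n); save(f,d['pixels']); np.savez('pics/'+f[:-4]+'.npz',**{k:np.array(v) for k,v in d.items()}); return d
def cloud(d):
    z=d['z_map']; K=d['camera_matrix']; k1=float(d['k1']); h,w=z.shape
    v,u=np.mgrid[:h,:w].astype(float)
    a=(u-K[0,2])/K[0,0]; b=(v-K[1,2])/K[1,1]
    rd=np.hypot(a,b); r=rd.copy()
    for _ in range(20): r=rd/(1+k1*r*r)
    s=np.where(rd>0,r/np.maximum(rd,1e-9),1); a*=s;b*=s
    P=np.stack([a*z,-b*z,-z,np.ones_like(z)],-1)
    W=P@np.linalg.inv(d['world_to_cam']).T
    W[z==0]=np.nan
    return W[...,:3]
def ray(d,u,v):
    K=d['camera_matrix']; k1=float(d['k1'])
    a=(u-K[0,2])/K[0,0]; b=(v-K[1,2])/K[1,1]; rd=np.hypot(a,b); r=rd
    for _ in range(30): r=rd/(1+k1*r*r)
    s=r/rd if rd>0 else 1
    T=np.linalg.inv(d['world_to_cam']); o=T[:3,3]; q=T[:3,:3]@np.array([a*s,-b*s,-1.]); return o,q
def onz(d,u,v,z):
    o,q=ray(d,u,v); return o+q*(z-o[2])/q[2]
E
python3 - <<'E'
from h import *
s=state(); print({k:np.round(v,4).tolist() for k,v in s.items()})
for n in ['scene','top','wrist']:
    d=grab(n,n+'0.png'); print(n,d['k1'],d['camera_matrix'].tolist(),np.linalg.inv(d['world_to_cam'])[:3].round(3).tolist())
try: print(grip_depth)
except Exception as e: print(e)
import plant; print(dir(plant))
E
```

```text
pics
{'time': 0.0, 'joint_pos': [1.1085, 0.3076, 1.5077, 0.0, 1.3284, -0.0735], 'qd': [0.0008, -0.0004, -0.0012, 0.0012, -0.0004, -0.0001], 'tau': [-0.0009, -45.7565, -25.1907, -0.0003, 0.0132, -0.0], 'position': [0.2177, 0.5315, 0.2304], 'tool_rot': [[-0.9254, 0.3791, -0.0009], [0.3791, 0.9253, -0.0018], [0.0002, -0.002, -1.0]], 'wrist_force': [-0.0959, 0.0594, -0.0377], 'moment': [0.0445, 0.0365, -0.053], 'finger_gap': 0.0851}
scene -0.010091507621188146 [[379.1119221222604, 0.0, 251.12776137200768], [0.0, 379.1119221222604, 188.23902600123822], [0.0, 0.0, 1.0]] [[0.696, 0.52, -0.495, -0.005], [-0.718, 0.487, -0.498, -0.591], [-0.018, 0.702, 0.712, 0.911]]
top -0.032723510480125756 [[377.07324770296805, 0.0, 255.22594869432973], [0.0, 377.07324770296805, 188.65859161769157], [0.0, 0.0, 1.0]] [[-0.028, 0.995, -0.095, 0.444], [-1.0, -0.028, 0.005, -0.048], [0.002, 0.095, 0.996, 1.385]]
wrist -0.0944653904898079 [[323.50305938973656, 0.0, 257.8562556353694], [0.0, 323.50305938973656, 196.895483814451], [0.0, 0.0, 1.0]] [[0.379, -0.879, -0.29, 0.143], [0.926, 0.359, 0.12, 0.563], [-0.002, -0.314, 0.949, 0.373]]
0.0187
['IKError', '__builtins__', '__cached__', '__doc__', '__file__', '__loader__', '__name__', '__package__', '__spec__', 'get_image', 'grip_depth', 'hand_in', 'state']
```

View pics/scene0.png

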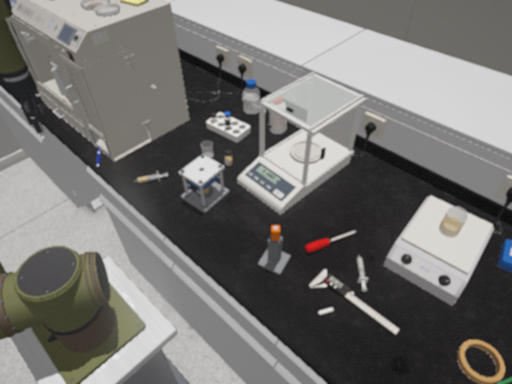

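View pics/top0.png

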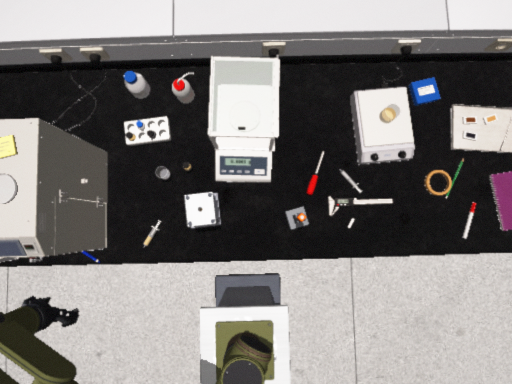

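View pics/wrist0.png

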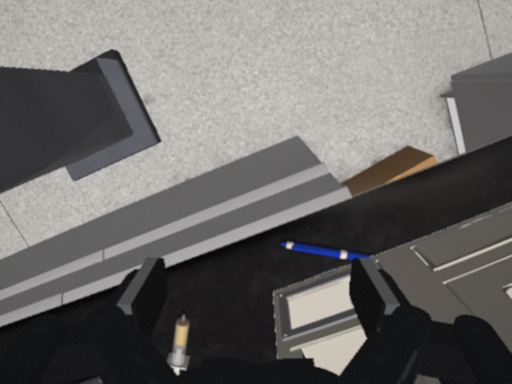

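The scene and top views show the shaft with its orange head in the sleeve (top px 300,216) and the white-topped stand (top px 202,210). The wrist camera doesn't show either yet. Next I'll measure both.

```bash
cat > m.py <<'E'
from h import *
for n in ['scene','top']:
    d=dict(np.load(f'pics/{n}0.npz')); W=cloud(d); im=d['pixels']
    hsv=cv2.cvtColor(im,cv2.COLOR_RGB2HSV)
    y0,x0=(150,170) if n=='top' else (130,120)
    c=im[y0:y0+140,x0:x0+190]; save(f'{n}_z.png',cv2.resize(c,None,fx=4,fy=4,interpolation=cv2.INTER_CUBIC))
    # orange head
    m=(hsv[...,0]<16)&(hsv[...,1]>150)&(hsv[...,2]>120)
    near=(W[...,0]>.3)&(W[...,0]<.7)&(np.abs(W[...,1])<.3)&(W[...,2]>.1)&(W[...,2]<.2)
    q=W[m&near]; print(n,'head',len(q),np.nanmedian(q,0).round(4),np.nanmax(q[:,2]) if len(q) else 0)
    mm=m&near; t=mm&(W[...,2]>np.nanmax(q[:,2])-.006); v,u=np.nonzero(t); print(' top pix',u.mean(),v.mean(),W[t].mean(0).round(4))
    # plate
    p=(W[...,0]>.3)&(W[...,0]<.7)&(W[...,1]>.0)&(W[...,1]<.3)&(abs(W[...,2]-.119)<.007)
    cnt,l,st,ce=cv2.connectedComponentsWithStats(p.astype(np.uint8))
    for i in range(1,cnt):
        if st[i,4]>60:
            P=W[l==i]; (cx,cy),(w,h),a=cv2.minAreaRect((P[:,:2]*1000).astype(np.float32)); print(' comp',st[i].tolist(),cx,cy,w,h,a,P[:,2].mean())
E
python3 m.py
```

```text
scene head 81 [ 0.4557 -0.2088  0.1383] 0.15166468789796694
 top pix 275.64285714285717 229.96428571428572 [ 0.4596 -0.2066  0.1484]
 comp [179, 155, 46, 32, 761] 499.1102294921875 134.31666564941406 110.51949310302734 98.04653930664062 6.136654853820801 0.11834337460942584
top head 34 [ 0.4649 -0.2011  0.1479] 0.1546882572433237
 top pix 302.1666666666667 216.41666666666666 [ 0.4662 -0.2047  0.1514]
 comp [185, 192, 31, 35, 869] 502.39703369140625 133.57408142089844 106.12681579589844 94.26898956298828 5.427462100982666 0.1188972634529955
```

View pics/scene_z.png

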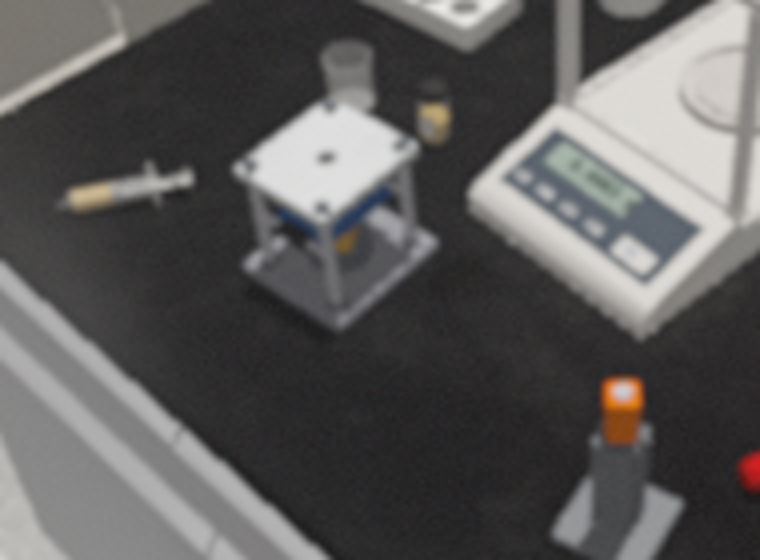

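View pics/top_z.png

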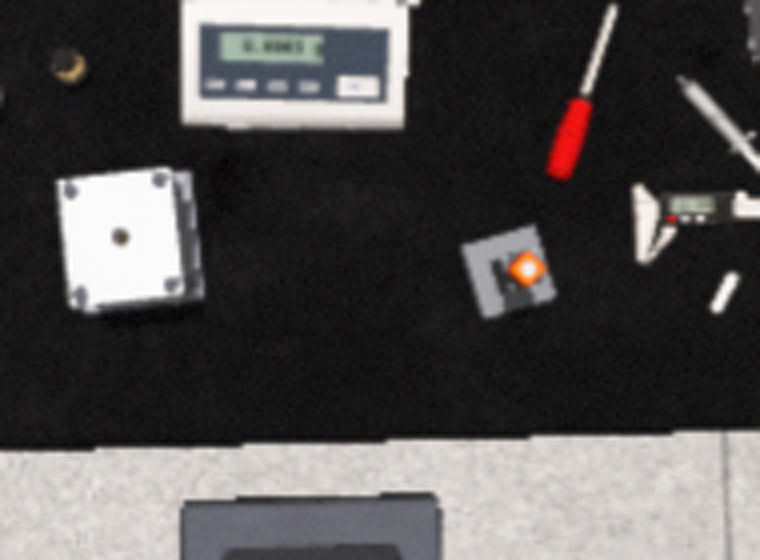

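```bash
python3 - <<'E'
from h import *
d=dict(np.load('pics/top0.npz')); W=cloud(d)
# obstacles above 0.12 near
m=(W[...,2]>.10)&(W[...,0]>.25)&(W[...,0]<.75)&(abs(W[...,1])<.45)
n,l,st,ce=cv2.connectedComponentsWithStats(m.astype(np.uint8))
for i in range(1,n):
    if st[i,4]>15:
        P=W[l==i]; print(st[i].tolist(),P.min(0).round(3),P.max(0).round(3))
# tube/foot of sleeve
im=d['pixels']
m=(abs(W[...,2]-.01)<.006)&(W[...,0]>.4)&(W[...,0]<.53)&(abs(W[...,1]+.2)<.06)&(im.min(-1)>70)
P=W[m];print(len(P),cv2.minAreaRect((P[:,:2]*1000).astype(np.float32)))
print(state()['time'])
E
```

```text
[208, 121, 71, 28, 1156] [ 0.702 -0.127  0.11 ] [0.75  0.083 0.301]
[185, 192, 31, 35, 876] [0.445 0.083 0.109] [0.558 0.184 0.128]
[295, 212, 12, 11, 82] [ 0.449 -0.22   0.1  ] [ 0.482 -0.186  0.155]
229 ((465.1413879394531, -203.13204956054688), (69.90750885009766, 70.5677719116211), 16.542865753173828)
0.15
```

The stand hole is at zoom px (120,237), and the orange head sits at zoom px (527,268), turned roughly diagonal. I'll move over the stand for a wrist look, then go on to the sleeve.

Emit:
send_rows([
  [[0,0,0],[36,-50,15],1],
  [[0,0,0],[72,-100,30],1],
  [[0,0,0],[108,-150,30],1],
  [[0,0,0],[144,-200,30],1],
  [[0,0,0],[180,-250,30],1],
  [[0,0,0],[216,-300,30],1],
  [[0,0,0],[252,-350,30],1],
  [[0,0,0],[282,-398,30],1],
])

```text
time: 1.15
position: [0.501, 0.1321, 0.2611]
tool_rot: [[-0.925, 0.38, 0.0], [0.38, 0.925, 0.0], [-0.0, 0.0, -1.0]]
wrist_force: [1.0, 0.9, -0.4]
finger_gap: 0.0855
```

Emit:
send_rows([
  [[0,0,0],[0,0,0],1],
  [[0,0,0],[0,0,0],1],
])

```text
time: 1.4
position: [0.4995, 0.1341, 0.2609]
tool_rot: [[-0.925, 0.38, -0.001], [0.38, 0.925, 0.0], [0.002, -0.0, -1.0]]
wrist_force: [-1.2, 0.1, -0.1]
finger_gap: 0.0852
```

```bash
python3 - <<'E'
from h import *
s=state(); print(s['position'],s['joint_pos'],s['qd'])
grab('wrist','wrist1.png')
E
```

```text
[0.49945404 0.13406094 0.26089074] [ 1.80012462e-01  2.04019471e-01  1.57562299e+00  7.47570938e-04
  1.36331448e+00 -1.00096887e+00] [ 0.0330993  -0.00677486  0.00656435  0.00167045  0.00015626 -0.00157547]
```

View pics/wrist1.png

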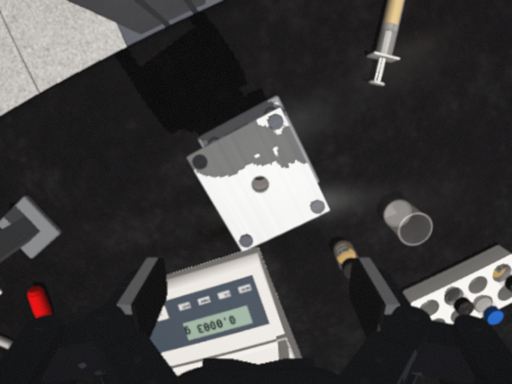

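Wrist view: the plate is centred near (259,183), with its hole at (261,184) and bolts at (200,161), (275,121), (318,206) and (246,241). I'll compute its position, then look at the sleeve.

```bash
python3 - <<'E'
from h import *
d=dict(np.load('pics/wrist1.npz')); im=d['pixels']
g=cv2.cvtColor(im,cv2.COLOR_RGB2GRAY)
save('w1z.png',cv2.resize(im[90:260,180:340],None,fx=4,fy=4,interpolation=cv2.INTER_CUBIC))
# hole: dark blob
c=g[165:205,240:282]; m=(c<130).astype(np.uint8); 
n,l,st,ce=cv2.connectedComponentsWithStats(m)
for i in range(1,n):
    if st[i,4]>20: print(st[i].tolist(),ce[i]+[240,165], onz(d,*(ce[i]+[240,165]),.118).round(4))
B=[onz(d,u,v,.121) for u,v in [(200,161),(275,121),(318,206),(246,241)]]
print(np.round(B,4),np.mean(B,0)); 
B=np.array(B)[:,:2]; print([ (np.linalg.norm(B[i]-B[i-1]).round(4), np.degrees(np.arctan2(*(B[i]-B[i-1])[::-1])).round(1)) for i in range(4)])
t=dict(np.load('pics/top0.npz')); print('top hole',onz(t,200,209.2,.118))
W=cloud(d); print('depth',W[180:190,225:235].reshape(-1,3)[:,2].mean())
E
```

```text
[13, 12, 15, 15, 165] [259.76969697 183.45454545] [0.5006 0.1368 0.118 ]
[[0.4603 0.0958 0.121 ]
 [0.4532 0.1702 0.121 ]
 [0.5404 0.1789 0.121 ]
 [0.548  0.1031 0.121 ]] [0.50050204 0.13699474 0.121     ]
[(np.float64(0.0879), np.float64(-175.2)), (np.float64(0.0747), np.float64(95.5)), (np.float64(0.0876), np.float64(5.7)), (np.float64(0.0762), np.float64(-84.3))]
top hole [0.500555   0.13340059 0.118     ]
depth 0.11729871522655852
```

View pics/w1z.png

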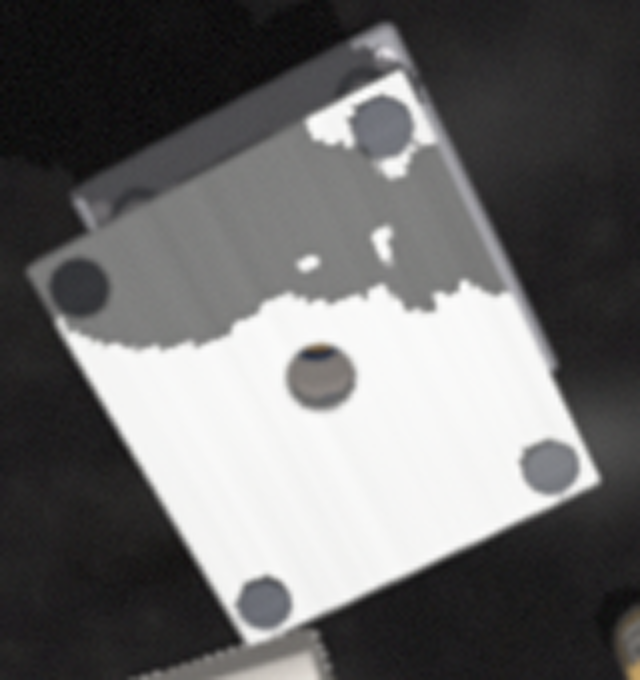

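Emit:
send_rows([
  [[0,0,0],[-6,-58,0],1],
  [[0,0,0],[-12,-116,0],1],
  [[0,0,0],[-18,-174,0],1],
  [[0,0,0],[-24,-232,0],1],
  [[0,0,0],[-30,-290,0],1],
  [[0,0,0],[-36,-339,0],1],
  [[0,0,0],[-36,-339,0],1],
  [[0,0,0],[-36,-339,0],1],
])

```text
time: 2.45
position: [0.4639, -0.2033, 0.2612]
tool_rot: [[-0.926, 0.378, -0.0], [0.378, 0.926, 0.001], [0.001, 0.001, -1.0]]
wrist_force: [0.8, 0.2, 0.4]
finger_gap: 0.0852
```

```bash
python3 - <<'E'
from h import *
s=state(); print(s['position'],s['joint_pos'],s['qd'])
d=grab('wrist','wrist2.png')
save('w2z.png',cv2.resize(d['pixels'][120:260,180:340],None,fx=4,fy=4,interpolation=cv2.INTER_CUBIC))
E
```

```text
[ 0.46392778 -0.20326247  0.26118298] [-4.96990906e-01  1.88259302e-01  1.59578714e+00  8.83771878e-04
  1.35843546e+00 -1.68035369e+00] [ 1.93076030e-02 -5.60494774e-03  3.73757002e-03  5.82394789e-07
 -9.47238861e-04 -3.43266707e-03]
```

View pics/wrist2.png

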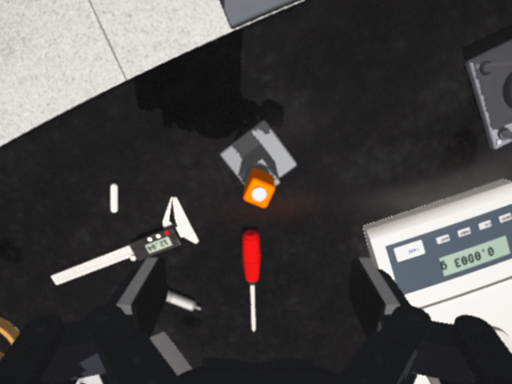

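View pics/w2z.png

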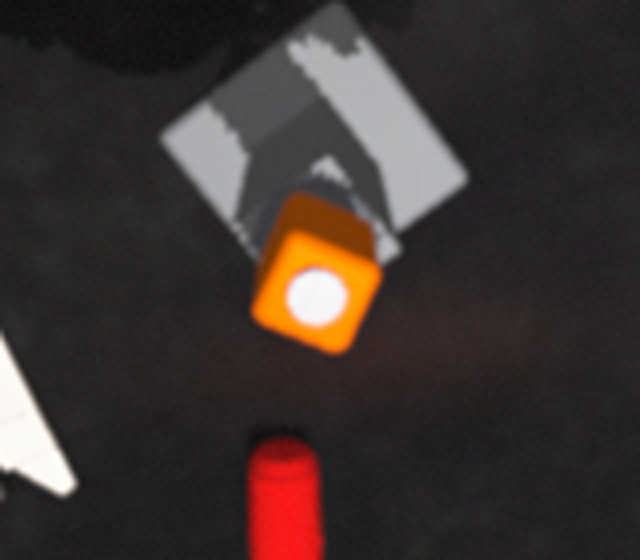

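The shaft head's top face is clear, with its white dot at px (259.2,194.2) and the top edge angled about 24° in the image. Now its position and yaw.

```bash
python3 - <<'E'
from h import *
d=dict(np.load('pics/wrist2.npz')); im=d['pixels']; hsv=cv2.cvtColor(im,cv2.COLOR_RGB2HSV)
m=(hsv[...,0]<22)&(hsv[...,1]>120)&(hsv[...,2]>190); m[:120]=0;m[260:]=0
m=m.astype(np.uint8); n,l,st,ce=cv2.connectedComponentsWithStats(m); 
i=[i for i in range(1,n) if 235<ce[i][0]<285 and st[i,4]>50]; print([(st[j].tolist(),ce[j]) for j in i])
j=max(i,key=lambda j:st[j,4]); c,_=cv2.findContours((l==j).astype(np.uint8),cv2.RETR_EXTERNAL,cv2.CHAIN_APPROX_NONE)
P=np.array([onz(d,*p[0],.149)[:2]*1000 for p in c[0]],np.float32); print(cv2.minAreaRect(P))
w=(hsv[...,1]<60)&(hsv[...,2]>180); w[:180]=0;w[210:]=0;w[:,:245]=0;w[:,275:]=0
v,u=np.nonzero(w); print('dot',u.mean(),v.mean(),onz(d,u.mean(),v.mean(),.149).round(4))
C=np.array([onz(d,180+a/4,120+b/4,.149) for a,b in [(298,228),(382,265),(342,353),(252,312)]])
print(C.mean(0), [np.degrees(np.arctan2(*(C[i]-C[i-1])[1::-1])).round(1) for i in range(4)],[np.linalg.norm(C[i]-C[i-1]).round(4) for i in range(4)])
# sleeve foot top face corners
F=np.array([onz(d,180+a/4,120+b/4,.01) for a,b in [(162,138),(338,0),(470,178)]]); print(F.round(4),(F[0]+F[2])/2)
for n in ['top','scene']:
    t=dict(np.load(f'pics/{n}0.npz')); h=cv2.cvtColor(t['pixels'],cv2.COLOR_RGB2HSV)
    x0,x1,y0,y1=(296,308,211,223) if n=='top' else (268,284,222,235)
    s=h[y0:y1,x0:x1]; w=np.where((s[...,1]<110)&(s[...,2]>170),1,0); v,u=np.nonzero(w); 
    if len(u): print(n,len(u),u.mean()+x0,v.mean()+y0,onz(t,u.mean()+x0,v.mean()+y0,.149).round(4))
    if n=='scene': print('hole scene',onz(t,120+326/4,130+157/4,.118))
E
```

```text
[([244, 178, 31, 30, 450], array([258.79111111, 192.21111111])), ([244, 235, 16, 25, 356], array([251.13202247, 247.72191011]))]
((464.1863098144531, -201.15806579589844), (21.299110412597656, 21.30137825012207), 43.90154266357422)
dot 258.58666666666664 193.67333333333335 [ 0.4648 -0.2016  0.149 ]
[ 0.46419452 -0.20038432  0.149     ] [np.float64(129.7), np.float64(43.3), np.float64(-44.9), np.float64(-138.0)] [np.float64(0.0204), np.float64(0.0189), np.float64(0.0208), np.float64(0.0208)]
[[ 0.4415 -0.2421  0.01  ]
 [ 0.4232 -0.1765  0.01  ]
 [ 0.4891 -0.1587  0.01  ]] [ 0.46525249 -0.20042331  0.01      ]
top 17 302.0 215.64705882352942 [ 0.4687 -0.2045  0.149 ]
scene 20 275.25 227.25 [ 0.4651 -0.2003  0.149 ]
hole scene [0.49917482 0.13392214 0.118     ]
```

Checks agree: the head's top square measures 21.3 mm against 22, and the scene camera, wrist view and foot centre all put the head within 1–2 mm of (464.5, -201). The head faces lie at 44°. I'll turn the jaws by -0.414 rad and descend.

Emit:
send_rows([
  [[0,0,-0.14],[1,4,-20],1],
  [[0,0,-0.28],[1,4,-50],1],
  [[0,0,-0.414],[1,4,-85],1],
  [[0,0,-0.414],[1,4,-115],1],
  [[0,0,-0.414],[1,4,-135],1],
  [[0,0,-0.414],[1,4,-148],1],
  [[0,0,-0.414],[1,4,-148],1],
])

```text
time: 3.38
position: [0.4647, -0.1995, 0.1127]
tool_rot: [[-0.696, 0.718, -0.002], [0.718, 0.696, 0.001], [0.002, -0.0, -1.0]]
wrist_force: [-0.1, -0.1, 0.7]
finger_gap: 0.0852
```

```bash
python3 - <<'E'
from h import *
s=state(); print(s['position'],s['wrist_force'],s['tool_rot'][:,1])
d=grab('wrist','wrist3.png')
E
```

```text
[ 0.464738   -0.19952551  0.11272732] [-0.14502864 -0.05630109  0.70497497] [ 7.18027632e-01  6.96014455e-01 -4.44792292e-04]
```

View pics/wrist3.png

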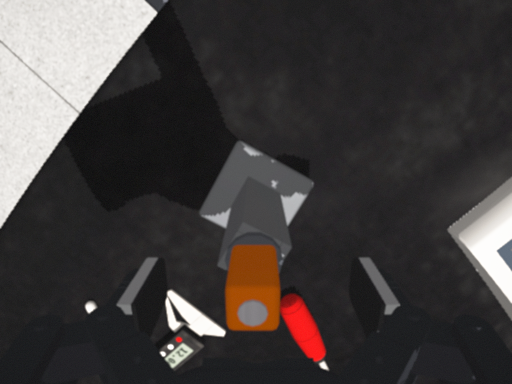

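The head (cols 228–280) sits between the pads, roughly 4 px left of their centre, which is about 1.5 mm. I'll nudge over and close.

Emit:
send_rows([
  [[0,0,0],[-1,-1,0.5],1],
  [[0,0,0],[-1,-1,0.5],0],
  [[0,0,0],[-1,-1,0.5],0],
  [[0,0,0],[-1,-1,0.5],0],
  [[0,0,0],[-1,-1,0.5],0],
  [[0,0,0],[-1,-1,0.5],0],
], force=60)

```text
time: 4.18
position: [0.4642, -0.2021, 0.1141]
tool_rot: [[-0.695, 0.719, 0.0], [0.719, 0.695, -0.0], [-0.001, 0.0, -1.0]]
wrist_force: [-0.7, -0.5, 2.5]
finger_gap: 0.021
```

Emit:
send_rows([
  [[0,0,0],[0,0,10],0],
  [[0,0,0],[0,0,25],0],
  [[0,0,0],[0,0,45],0],
  [[0,0,0],[0,0,65],0],
  [[0,0,0],[0,0,85],0],
  [[0,0,0],[0,0,105],0],
  [[0,0,0],[0,0,120],0],
  [[0,0,0],[0,0,125],0],
])

```text
time: 5.18
position: [0.4645, -0.2022, 0.2402]
tool_rot: [[-0.695, 0.719, 0.002], [0.719, 0.695, -0.001], [-0.002, 0.001, -1.0]]
wrist_force: [0.1, 1.0, -0.9]
finger_gap: 0.0215
```

```bash
python3 - <<'E'
from h import *
s=state(); print(s['position'],s['wrist_force'],s['tool_rot'][:,1],s['finger_gap'])
d=grab('wrist','wrist4.png'); d=grab('scene','scene4.png')
save('s4z.png',cv2.resize(d['pixels'][180:280,210:340],None,fx=5,fy=5,interpolation=cv2.INTER_CUBIC))
E
```

```text
[ 0.46447424 -0.20216148  0.24023935] [ 0.06069729  1.03803158 -0.93304269] [7.19247427e-01 6.94753694e-01 6.65153659e-04] 0.021503509405249113
```

View pics/wrist4.png

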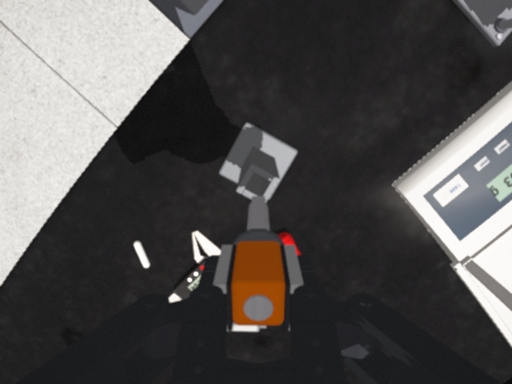

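View pics/s4z.png

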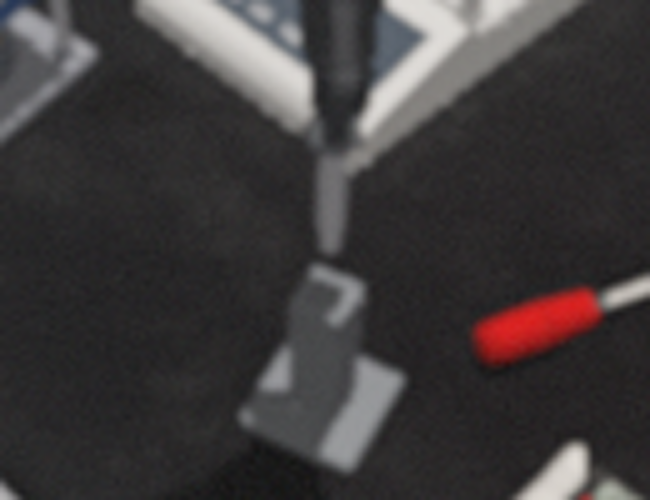

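The shaft is held upright and clear of the sleeve. In the wrist view the rod spans rows 198–232 at about col 258, and the head dot is at (258,308). I'll check axis and tilt relative to the TCP.

```bash
python3 - <<'E'
from h import *
d=dict(np.load('pics/wrist4.npz')); im=d['pixels']
save('w4z.png',cv2.resize(im[180:340,200:320],None,fx=5,fy=5,interpolation=cv2.INTER_CUBIC)[:600*2])
save('w4t.png',cv2.resize(im[180:250,220:300],None,fx=8,fy=8,interpolation=cv2.INTER_CUBIC))
tcp=np.array([.46447,-.20216]); ex=np.array([-.695,.719]); ey=np.array([.719,.695])
for n,u,v,z in [('dot',258,308,.2751),('tip197',258.5,197,.1411),('tip199',258.5,199,.1411),('tip202',258.5,202,.1411)]:
    p=onz(d,u,v,z)[:2]-tcp; print(n,(p@ex*1000).round(1),(p@ey*1000).round(1))
hsv=cv2.cvtColor(im,cv2.COLOR_RGB2HSV); s=hsv[295:322,244:274]; w=(s[...,1]<80)&(s[...,2]>90); v,u=np.nonzero(w); print(u.mean()+244,v.mean()+295,len(u))
E
```

```text
dot -0.6 0.9
tip197 1.4 1.5
tip199 -0.3 1.5
tip202 -2.8 1.5
257.96545768566494 307.46459412780655 579
```

View pics/w4t.png

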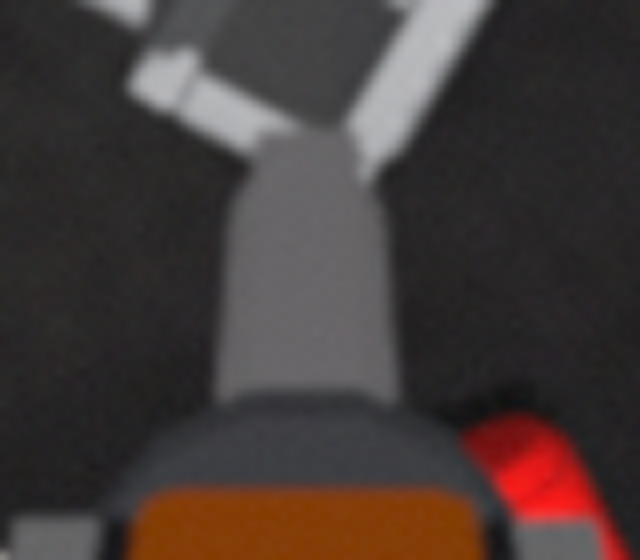

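Shaft axis and tip are consistent: the tip is about 0.7 mm off along tool x, the dot 0.6 mm, and there's no tilt. The camera's sideways bias is about 1.2 mm. The corrected hole is near (0.4998, 0.135). I'll move over the stand and turn by -0.28 rad to the start of the search range.

Emit:
send_rows([
  [[0,0,-0.05],[5,45,2],0],
  [[0,0,-0.1],[11,100,5],0],
  [[0,0,-0.16],[17,160,5],0],
  [[0,0,-0.22],[23,220,5],0],
  [[0,0,-0.28],[29,275,5],0],
  [[0,0,-0.28],[33,320,5],0],
  [[0,0,-0.28],[35,337,5],0],
  [[0,0,-0.28],[35,337,5],0],
])

```text
time: 6.28
position: [0.4986, 0.1354, 0.243]
tool_rot: [[-0.471, 0.882, -0.002], [0.882, 0.471, -0.001], [-0.0, -0.002, -1.0]]
wrist_force: [-0.2, -1.2, -1.5]
finger_gap: 0.0213
```

Emit:
send_rows([
  [[0,0,0],[0,0,0],0],
  [[0,0,0],[0,0,-4],0],
])

```text
time: 6.52
position: [0.4992, 0.1336, 0.2399]
tool_rot: [[-0.467, 0.884, 0.0], [0.884, 0.467, -0.0], [-0.001, 0.0, -1.0]]
wrist_force: [-0.8, -1.1, -2.2]
finger_gap: 0.0211
```

```bash
python3 - <<'E'
from h import *
s=state(); print(s['position'],s['wrist_force'],s['moment'],s['tool_rot'],s['finger_gap'])
d=grab('wrist','wrist5.png')
save('w5z.png',cv2.resize(d['pixels'][130:260,180:330],None,fx=5,fy=5,interpolation=cv2.INTER_CUBIC)[:600])
d=grab('scene','scene5.png')
save('s5z.png',cv2.resize(d['pixels'][120:220,150:260],None,fx=5,fy=5,interpolation=cv2.INTER_CUBIC))
E
```

```text
[0.49916568 0.13364459 0.23987803] [-0.7525149  -1.1426507  -2.17124933] [-0.01987502 -0.07050856 -0.00620927] [[-4.67142328e-01  8.84182005e-01  4.77835997e-04]
 [ 8.84181934e-01  4.67142517e-01 -4.20445164e-04]
 [-5.94967559e-04  2.26086223e-04 -9.99999797e-01]] 0.021091966661882146
```

View pics/w5z.png

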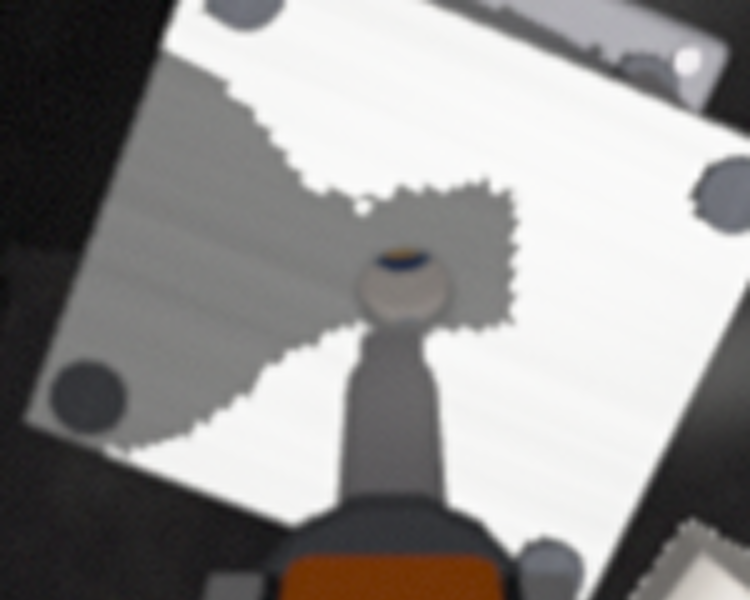

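View pics/s5z.png

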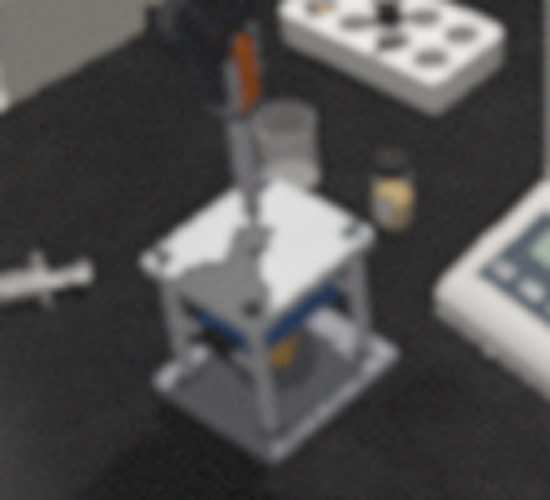

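The tip (zoom cols 363–423, far edge at row 328) stands just beside the hole (zoom centre about 406,289) as the camera sees it. I'll compute the offset.

```bash
python3 - <<'E'
from h import *
d=dict(np.load('pics/wrist5.npz')); s=state()
R=s['tool_rot'][:2,:2]; tcp=s['position'][:2]; print(tcp)
def T(zx,zy,z):
    p=onz(d,180+(zx+.5)/5-.5,130+(zy+.5)/5-.5,z)[:2]; return p,(p-tcp)@R*1000
print('hole c',T(406,288,.118)); print('hole L/R',T(360,288,.118)[1],T(452,288,.118)[1]); print('hole T',T(406,247,.118)[1])
print('bolts',[T(*b,.121)[0].round(4).tolist() for b in [(88,398),(738,192),(243,0),(550,575)]])
print('tip far',T(393,328,.1408)); print('tip',T(364,340,.1408)[1],T(423,340,.1408)[1])
for z,r in[(.1478,385)]: print('rod',T(347,r,z)[1],T(436,r,z)[1])
E
```

```text
[0.49860188 0.13381631]
hole c (array([0.50060509, 0.13781744]), array([2.60136695, 3.64071038]))
hole L/R [ 2.60027111 -4.18737375] [ 2.60377887 11.4701023 ]
hole T [9.8221196  3.61854165]
bolts [[0.4609, 0.0955], [0.541, 0.179], [0.4546, 0.1688], [0.5482, 0.1033]]
tip far (array([0.49849989, 0.13699871]), array([2.86124476, 1.39690871]))
tip [ 0.87791116 -3.15819197] [0.87936366 6.11168344]
rod [-4.09240407 -5.69202039] [-4.09041637  8.01337385]
```

Emit:
send_rows([
  [[0,0,0],[0,0,0],0],
  [[0,0,0],[0,0,0],0],
])

```text
time: 6.88
position: [0.4991, 0.1348, 0.2399]
tool_rot: [[-0.468, 0.884, 0.0], [0.884, 0.468, 0.0], [-0.0, 0.0, -1.0]]
wrist_force: [-0.6, -0.7, -1.8]
finger_gap: 0.0214
```

```bash
python3 - <<'E'
from h import *
s=state(); print(s['position'],s['wrist_force'],s['time'])
E
```

```text
[0.49908259 0.13475012 0.23991957] [-0.64399275 -0.718063   -1.8444598 ] 6.875
```

Emit:
send_rows([
  [[0,0,0],[1.2,1.7,-6],0],
  [[0,0,0],[1.2,1.7,-14],0],
  [[0,0,0],[1.2,1.7,-20],0],
  [[0,0,0],[1.2,1.7,-24],0],
  [[0,0,0],[1.2,1.7,-26],0],
  [[0,0,0],[1.2,1.7,-28],0],
])

```text
time: 7.62
position: [0.5003, 0.1368, 0.2118]
tool_rot: [[-0.469, 0.883, 0.0], [0.883, 0.469, 0.0], [-0.0, 0.0, -1.0]]
wrist_force: [-0.1, 0.2, -0.7]
finger_gap: 0.021
```

```bash
python3 - <<'E'
from h import *
s=state(); print(s['position'],s['wrist_force'],s['moment'])
d=grab('wrist','wrist6.png')
save('w6z.png',cv2.resize(d['pixels'][130:260,180:330],None,fx=5,fy=5,interpolation=cv2.INTER_CUBIC)[:600])
E
```

```text
[0.50031712 0.13679751 0.21177145] [-0.05822223  0.18388419 -0.71129506] [ 0.0479875  -0.03418603 -0.07151435]
```

View pics/w6z.png

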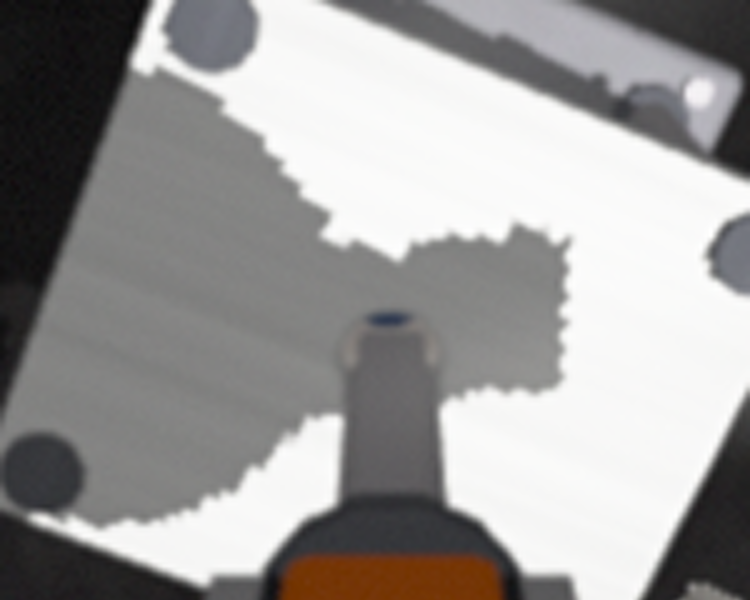

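The tip is in the hole (zoom hole cols 337–440, rod 352–432), leaving roughly 0.5 mm of offset to the right. I'll correct that slightly and feel downward.

Emit:
send_rows([
  [[0,0,0],[-0.4,-0.2,-3],0],
  [[0,0,0],[-0.4,-0.2,-6],0],
  [[0,0,0],[-0.4,-0.2,-8],0],
  [[0,0,0],[-0.4,-0.2,-10],0],
])

```text
time: 8.18
position: [0.4999, 0.1365, 0.2017]
tool_rot: [[-0.469, 0.883, 0.0], [0.883, 0.469, -0.0], [-0.0, 0.0, -1.0]]
wrist_force: [0.1, -0.2, -0.7]
finger_gap: 0.0212
```

```bash
python3 - <<'E'
from h import *
s=state(); print(s['position'],s['wrist_force'],s['moment'])
E
```

```text
[0.49985165 0.13654817 0.20170259] [ 0.13951748 -0.22923064 -0.74924549] [ 0.02581186 -0.04022316 -0.00475651]
```

Emit:
send_rows([
  [[0,0,0],[0,0,-5],0],
  [[0,0,0],[0,0,-10],0],
  [[0,0,0],[0,0,-14],0],
  [[0,0,0],[0,0,-18],0],
  [[0,0,0],[0,0,-21],0],
  [[0,0,0],[0,0,-24],0],
])

```text
time: 8.93
position: [0.4998, 0.1366, 0.1776]
tool_rot: [[-0.469, 0.883, 0.0], [0.883, 0.469, -0.0], [-0.0, 0.0, -1.0]]
wrist_force: [0.4, 0.2, -0.6]
finger_gap: 0.0215
```

Emit:
send_rows([
  [[0,0,0],[0,0,-2],0],
  [[0,0,0],[0,0,-4],0],
  [[0,0,0],[0,0,-6],0],
])

```text
time: 9.3
position: [0.4998, 0.1366, 0.1717]
tool_rot: [[-0.469, 0.883, 0.0], [0.883, 0.469, 0.0], [-0.0, 0.0, -1.0]]
wrist_force: [-0.2, 0.0, -1.5]
finger_gap: 0.0212
```

Emit:
send_rows([
  [[0,0,0],[0,0,-2],0],
  [[0,0,0],[0,0,-4],0],
  [[0,0,0],[0,0,-6],0],
  [[0,0,0],[0,0,-8],0],
])

```text
time: 9.8
position: [0.4998, 0.1365, 0.1637]
tool_rot: [[-0.469, 0.883, 0.0], [0.883, 0.469, -0.0], [-0.0, 0.0, -1.0]]
wrist_force: [0.4, -0.7, -1.0]
finger_gap: 0.021
```

Emit:
send_rows([
  [[0,0,0],[0,0,-2.5],0],
  [[0,0,0],[0,0,-5],0],
  [[0,0,0],[0,0,-7.5],0],
  [[0,0,0],[0,0,-10],0],
])

```text
time: 10.3
position: [0.5, 0.1365, 0.1537]
tool_rot: [[-0.469, 0.883, 0.0], [0.883, 0.469, -0.0], [-0.0, 0.0, -1.0]]
wrist_force: [1.0, -1.9, -0.6]
finger_gap: 0.0209
```

Emit:
send_rows([
  [[0,0,0],[0,0,-2.5],0],
  [[0,0,0],[0,0,-5],0],
  [[0,0,0],[0,0,-7.5],0],
  [[0,0,0],[0,0,-10],0],
])

```text
time: 10.8
position: [0.4998, 0.1366, 0.1436]
tool_rot: [[-0.469, 0.883, -0.0], [0.883, 0.469, -0.0], [0.0, -0.0, -1.0]]
wrist_force: [1.8, -1.4, 0.2]
finger_gap: 0.0215
```

Emit:
send_rows([
  [[0,0,0],[0.3,-0.3,-2],0],
  [[0,0,0],[0.3,-0.3,-4],0],
  [[0,0,0],[0.3,-0.3,-5.5],0],
  [[0,0,0],[0.3,-0.3,-6.5],0],
  [[0,0,0],[0.3,-0.3,-7],0],
])

```text
time: 11.42
position: [0.5001, 0.1362, 0.1368]
tool_rot: [[-0.469, 0.883, 0.0], [0.883, 0.469, -0.0], [-0.0, -0.0, -1.0]]
wrist_force: [0.9, 1.4, -0.8]
finger_gap: 0.0212
```

Emit:
send_rows([
  [[0,0,0],[0,0.2,-1],0],
  [[0,0,0],[0,0.2,-1.5],0],
  [[0,0,0],[0,0.2,-2],0],
])

```text
time: 11.8
position: [0.5002, 0.1364, 0.1348]
tool_rot: [[-0.469, 0.883, 0.0], [0.883, 0.469, -0.0], [-0.0, 0.0, -1.0]]
wrist_force: [1.0, -1.2, -0.2]
finger_gap: 0.0211
```

```bash
python3 - <<'E'
from h import *
s=state(); print(s['position'],s['wrist_force'],s['moment'])
d=grab('wrist','wrist7.png')
save('w7z.png',cv2.resize(d['pixels'][200:340,190:330],None,fx=4,fy=4,interpolation=cv2.INTER_CUBIC))
d=grab('scene','scene7.png')
save('s7z.png',cv2.resize(d['pixels'][120:220,150:260],None,fx=5,fy=5,interpolation=cv2.INTER_CUBIC))
E
```

```text
[0.50020076 0.13637632 0.13483676] [ 0.95075727 -1.20225824 -0.21569531] [-0.27787453 -0.17746302  0.00043349]
```

View pics/w7z.png

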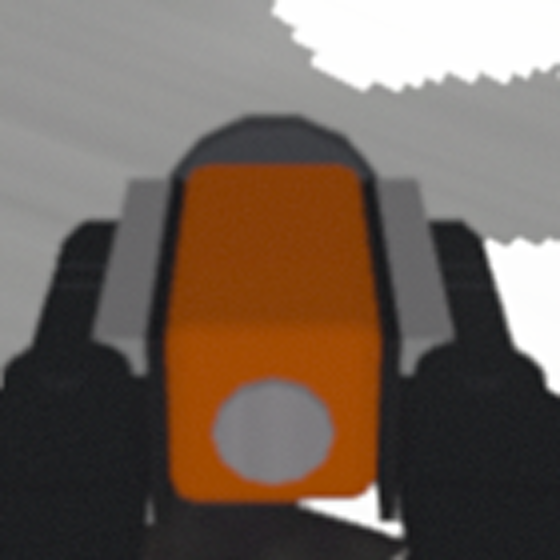

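View pics/s7z.png

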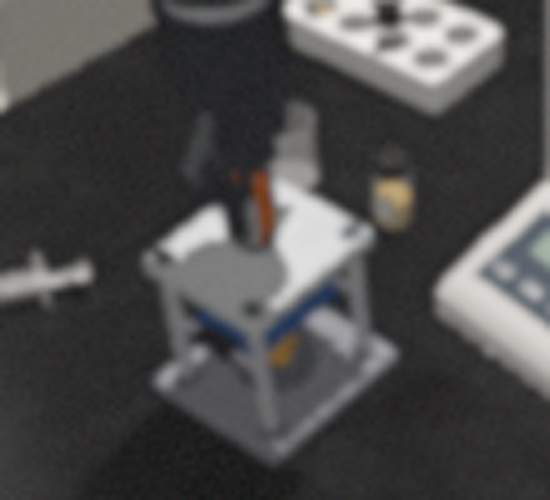

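The dot in the wrist view hasn't moved (px 258,307), so the grip hasn't slipped. The flange is about 6.7 mm above the plate with no axial reaction, which suggests the square may already be entering. I'll keep feeling down in small steps.

Emit:
send_rows([
  [[0,0,0],[0,0,-0.7],0],
  [[0,0,0],[0,0,-1.2],0],
  [[0,0,0],[0,0,-1.5],0],
])

```text
time: 12.28
position: [0.5002, 0.1364, 0.1333]
tool_rot: [[-0.469, 0.883, 0.0], [0.883, 0.469, -0.0], [-0.0, 0.0, -1.0]]
wrist_force: [1.2, -1.5, -0.4]
finger_gap: 0.0211
```

Emit:
send_rows([
  [[0,0,0],[0.1,-0.2,-0.7],0],
  [[0,0,0],[0.1,-0.2,-1.4],0],
  [[0,0,0],[0.1,-0.2,-2],0],
])

```text
time: 12.65
position: [0.5002, 0.1363, 0.1313]
tool_rot: [[-0.469, 0.883, -0.0], [0.883, 0.469, 0.0], [0.0, -0.0, -1.0]]
wrist_force: [1.1, -1.4, -1.3]
finger_gap: 0.0214
```

```bash
python3 - <<'E'
from h import *
s=state(); print(s['position'],s['wrist_force'],s['moment'])
E
```

```text
[0.5001687  0.13628773 0.1312523 ] [ 1.09804163 -1.41526692 -1.31006391] [-0.32394806 -0.20310512  0.04872412]
```

The flange is now about 3 mm above the plate, below the 6 mm limit for an unengaged shaft. So the square has dropped in at this angle. I'll continue gently to home.

Emit:
send_rows([
  [[0,0,0],[0,0,-0.7],0],
  [[0,0,0],[0,0,-1.3],0],
  [[0,0,0],[0,0,-1.8],0],
  [[0,0,0],[0,0,-2.2],0],
])

```text
time: 13.15
position: [0.5002, 0.1363, 0.1291]
tool_rot: [[-0.469, 0.883, 0.0], [0.883, 0.469, -0.0], [-0.0, 0.0, -1.0]]
wrist_force: [1.5, -0.8, -0.4]
finger_gap: 0.0213
```

Emit:
send_rows([
  [[0,0,0],[0,0,-0.4],0],
  [[0,0,0],[0,0,-0.7],0],
  [[0,0,0],[0,0,-0.7],0],
])

```text
time: 13.52
position: [0.5002, 0.1363, 0.1284]
tool_rot: [[-0.469, 0.883, -0.0], [0.883, 0.469, -0.0], [-0.0, -0.0, -1.0]]
wrist_force: [1.4, -0.7, 0.1]
finger_gap: 0.0213
```

Emit:
send_rows([
  [[0,0,0],[0,0,-0.3],0],
  [[0,0,0],[0,0,-0.5],0],
  [[0,0,0],[0,0,-0.5],0],
])

```text
time: 13.9
position: [0.5002, 0.1363, 0.1281]
tool_rot: [[-0.469, 0.883, 0.0], [0.883, 0.469, 0.0], [-0.0, 0.0, -1.0]]
wrist_force: [-0.2, -1.5, 2.4]
finger_gap: 0.0214
```

Emit:
send_rows([
  [[0,0,0],[0,0,-0.3],0],
  [[0,0,0],[0,0,-0.4],0],
  [[0,0,0],[0,0,-0.4],0],
])

```text
time: 14.28
position: [0.5002, 0.1363, 0.1281]
tool_rot: [[-0.469, 0.883, 0.0], [0.883, 0.469, 0.0], [-0.0, 0.0, -1.0]]
wrist_force: [-0.4, -1.2, 5.5]
finger_gap: 0.0214
```

Contact came at TCP z 0.1281, exactly where I predicted home, and it rises to 5.5 N. I'll release and retreat straight up.

Emit:
send_rows([
  [[0,0,0],[0,0,0.3],0],
  [[0,0,0],[0,0,0.3],0.3],
  [[0,0,0],[0,0,0.3],0.6],
  [[0,0,0],[0,0,0.3],1],
  [[0,0,0],[0,0,0.3],1],
  [[0,0,0],[0,0,0.3],1],
])

```text
time: 15.02
position: [0.5002, 0.1363, 0.1277]
tool_rot: [[-0.469, 0.883, -0.0], [0.883, 0.469, 0.0], [0.0, -0.0, -1.0]]
wrist_force: [-0.2, -0.1, 0.2]
finger_gap: 0.0854
```

Emit:
send_rows([
  [[0,0,0],[0,0,10],1],
  [[0,0,0],[0,0,30],1],
  [[0,0,0],[0,0,60],1],
  [[0,0,0],[0,0,90],1],
  [[0,0,0],[0,0,120],1],
  [[0,0,0],[0,0,130],1],
  [[0,0,0],[0,0,130],1],
])

```text
time: 15.9
position: [0.5004, 0.1363, 0.2584]
tool_rot: [[-0.469, 0.883, 0.002], [0.883, 0.469, 0.0], [-0.0, 0.001, -1.0]]
wrist_force: [-0.6, 0.4, 0.1]
finger_gap: 0.0851
```

```bash
python3 - <<'E'
from h import *
s=state(); print(s['position'],s['wrist_force'],s['time'],s['finger_gap'])
d=grab('wrist','wrist8.png'); W=cloud(d)
save('w8z.png',cv2.resize(d['pixels'][90:260,180:340],None,fx=4,fy=4,interpolation=cv2.INTER_CUBIC)[:600])
hsv=cv2.cvtColor(d['pixels'],cv2.COLOR_RGB2HSV)
m=(hsv[...,0]<22)&(hsv[...,1]>120)&(hsv[...,2]>60); m[:,:220]=0;m[:,300:]=0;m[:130]=0;m[230:]=0
print(len(W[m]),np.nanpercentile(W[m][:,2],[1,50,90,99]))
pl=W[150:210,200:320].reshape(-1,3); pl=pl[(pl[:,2]>.10)&(pl[:,2]<.13)]; print('plate',np.nanmedian(pl[:,2]))
d=grab('scene','scene8.png')
save('s8z.png',cv2.resize(d['pixels'][120:220,150:260],None,fx=5,fy=5,interpolation=cv2.INTER_CUBIC))
grab('top','top8.png')
E
```

```text
[0.50043292 0.13633282 0.25838468] [-0.58857278  0.36220917  0.14589221] 15.9 0.08512040820217073
742 [0.12677628 0.16112045 0.16290171 0.16366206]
plate 0.11736440408241372
```

View pics/w8z.png

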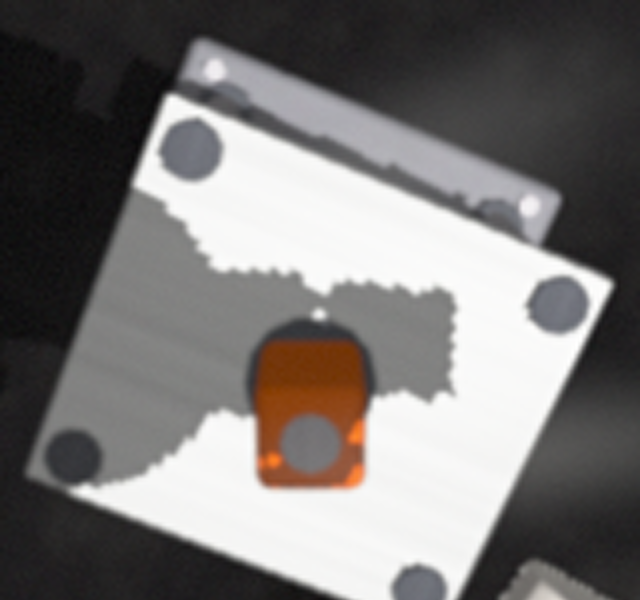

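View pics/s8z.png

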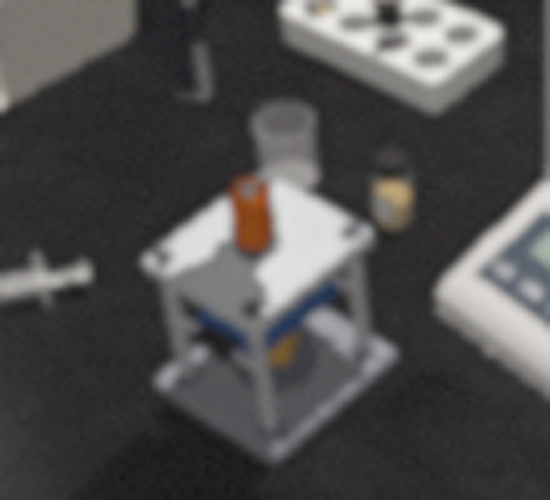

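View pics/scene8.png

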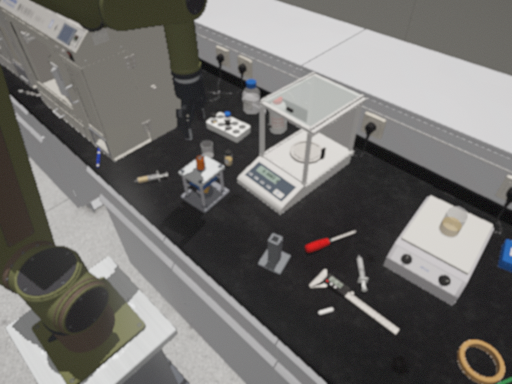

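The shaft stands home. Its head top is at 0.1625 m and the plate at 0.1174 m, a difference of 45 mm as specified. The bystanders are where they were, the sleeve is empty, and the gripper is clear.

```bash
python3 -c "
from plant import *
print(hand_in())"
```

```text
the job is handed in; nothing more can be done
None
```

The shaft is fully home in the stand: the flange sits on the top plate, the square end is in the socket, and the gripper has let go and moved clear. I handed the job in at about 16 s of the 53 s limit.

- **Insertion:** I lifted the shaft from its sleeve, lined it up over the upper bearing with the wrist camera, and lowered it through both bearings. Side forces read at most about 2 N at the end of each move.
- **Socket:** I turned the shaft 0.28 rad above the stand, to the start of the angle search. At that angle the square end went straight in, so I never had to press and turn. There was no upward push from the sprung coupling, and the flange went below the 6 mm at which an unengaged shaft would stop.
- **Seating:** Contact came at tool height 0.1281 m, where home was expected, and I pressed to 5.5 N before letting go.
- **Last checks:** The head top measures 45 mm above the plate, as it should with the flange seated. The camera shows the shaft upright. By eye in the scene view, the other things on the bench have not moved.
- **Disagreement:** The cameras differed by up to about 3–4 mm on the hole position, so I aligned the tip to the hole within the wrist view and relied on the force readings.

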